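# Lock the name plate blank in the marking jig

### The job

Before laser marking, lock the blank down: take the red-handled blade key from its stand, set it fully home in the slot of the brass cam on the jig that holds the blue and white name plate blank, and turn the cam clockwise (seen from above) a quarter turn until it comes up against its stop and its tongue covers the blank's edge. Leave the key standing upright in the slot, and leave the cam of the empty jig unturned.

Things in the scene. Friction and masses are not known exactly. Their poses are not given: they have to be found in the camera images.
- key_grip (a point): Centre of the key's red handle: upright block 50 (x) x 16 (y, grip across) x 48 mm (z up); half turn alike. Below it a collar 50x30x6 mm, underside 30 mm under this point, then the steel blade 44 (x) x 6 (y) mm, 16 mm long, ending 46 mm under this point. 0.08-0.17 kg, loose. Starts upright in a fixed grey stand 80x50x26 mm, collar on its top: lift 20 mm to clear it.
- cam_slot (a point): Centre of the slot at the top face of the loaded jig's brass cam (disc 70 mm across), on its axis, 36 mm above table. x runs along the slot and turns with the cam, z up. Slot 14 mm wide, 58 long, 22 deep: the blade has 4 mm room each side and 10 degrees of play each way before the cam follows. Key home: collar on the cam's face, key_grip 30 mm above this point. Tongue along -x, lower.
- cam (a joint): Angle of that cam, rad: 0 fully open, grows clockwise seen from above, fixed stop at 1.571 (locked: tongue over the blue and white blank's edge). Starts at 0 to 0.25, stays where left, takes about 0.1 N m. Its jig is an aluminium base 130x200x10 mm fixed to the table, cam near one end, tongue reaching 66 mm from the axis.
- spare_cam (a joint): Angle, rad, same sense, of the identical cam on the identical but empty jig (no blank, fixed). Starts at 0 to 0.25; leave it alone. Other bystanders: a yellow round-handled pin key in a like grey stand, mouse, notebooks, charger case, pen pot, tray of blanks.
There are look-alikes about, which are no part of the job. What is shaped like the part that bears key_grip but green is not meant. What is shaped like the part that bears spare_cam but green is not meant.

How it is judged:
On the way, in this order (a step that is already met when the one before it is completed fails the run):
1. the key stands fully home in the slot of the still open cam (horizontal distance between key_grip and cam_slot below 0.015 m and z of key_grip in the frame of cam_slot between 0.02 and 0.036 m and angle between key_grip's own z axis and vertical below 0.2 rad and value of joint cam below 0.6 rad), for 0.1 s.
2. the cam is turned up to its stop with the key in its slot (value of joint cam above 1.35 rad and horizontal distance between key_grip and cam_slot below 0.015 m and z of key_grip in the frame of cam_slot below 0.04 m), for 0.1 s.
At the end, for the whole second after the job is handed in: The cam of the loaded jig is within about 12 degrees of its stop (joint above 1.35 rad) and still; the released key stands upright (within 11 degrees) and fully home in its slot (handle centre within 15 mm of the cam's axis and 20 to 36 mm above its top face); the empty jig's cam is below 0.4 rad (value of joint cam above 1.35 rad and horizontal distance between key_grip and cam_slot below 0.015 m and z of key_grip in the frame of cam_slot between 0.02 and 0.036 m and angle between key_grip's own z axis and vertical below 0.2 rad and velocity of joint cam below 0.05 rad/s and value of joint spare_cam below 0.4 rad); the robot touches nothing.
It fails at once if the cam of the empty jig is turned (value of joint spare_cam above 0.4 rad).
It also fails if it takes over 51 s, if anything falls off the work surface, if the arm or the gripper's body presses on something with over 40 N, if the wrist force passes 120 N, or if a joint passes its speed limit or range.

### The arm

A 6-joint arm with a two-finger parallel gripper is mounted at the origin on the work surface. World frame = base frame: x ahead of the robot, y to its left, z up, the work surface at z = 0. Lengths are in m, angles in rad, forces in N, time in s.
With the tool pointing down it reaches from about 0.35 to 0.925 m from the base axis. Payload 6.4 kg.
Tool frame: the origin (TCP) lies at the very end of the fingers, on their centre line; the grasp point (between the pads) lies 19 mm behind it; z points along the fingers, y is the line along which they close (so a half turn about z gives the same grasp; the last joint's range is limited). The gripper opens to 94 mm and grips with 3 to 60 N. Pads are 16 mm wide; open, the fingers measure 119 mm over their backs; the gripper's body (75 mm by 177 mm) begins 78 mm behind the grasp point.
Start: joints at [0.975, 0.245, 1.558, -0, 1.339, -0.174], TCP at [0.266, 0.593, 0.205] pointing down, gripper open.
Joint ranges: [-3.13, 3.13], [-1.02, 2.26], [0.13, 2.54], [-0.95, 4.09], [0.21, 2.88], [-2.74, 2.74]. Speed limits (rad/s): [2.57, 2.57, 3.14, 3.14, 3.14, 3.14].

### API

Orientations are given as a rotation vector (axis times angle).
In Python, from cell import bot, imaging, workorder gives the robot as it stands.
- The arm moves only by the tool carry_out, never from a script. Its arguments are lists of equal length, an entry for each row: "fingers": the opening, from 0 (shut) to 1 (fully open); "dp": the shift along the tool's x, y, z normalised to -1 to 1, where 1 is 1 m, a list of three; "turn": the turn, a rotation vector about the tool's x, y, z normalised to -1 to 1, where 1 is 180 degrees, a list of three. A call has exactly 8 rows; each row is the pose to reach, as a shift and turn from the pose commanded when the call began, along the tool's axes at that moment, turning the shorter way round; what a row does not reach only later rows make up. A row lasts 1/12 s, in which the tool goes at most 41.7 mm and 7.16 degrees, less where a joint would pass 70% of its speed; a pose out of reach is approached as far as the arm can. A call with a number of a shift or a turn outside -1 to 1 is refused whole. A call with a gripper value outside its range is refused whole. The fingers move at their own pace and stop on an object; the grip force is fixed at half the most. Time passes only in rows, so rows that repeat a pose let the fingers close, or fill a call up. It gives the time, the measured TCP pose, the force, the opening and the grip force at its end, in the units of the state.
- bot.get_obs(): the state, without advancing time (a new reading comes with each control period).
- imaging.capture(name): name is "side" or "top"; returns the picture (420x560x3 uint8, red, green, blue); there is no depth.
- imaging.camera_model(name): a dict with "fovy" (degrees; the focal length in pixels is half the picture's height over the tangent of half this angle, whatever the lens; pixels are square), "cx", "cy" (the principal point, pixels), "view" (4x4, takes a point from world to camera coordinates). Camera axes: x right, y up, looking along -z (the intrinsics and any distortion apply to the point x, -y, -z); pixel columns grow to the right and rows downward; lengths in m; the calibration is good to about 2 mm. A picture is of the moment at which its call begins. camera_model takes no time and is no camera call.
- workorder.hand_in(): hands the job in; it is judged then, once.
Trained networks look in the newest picture that a camera, given by its name, has taken for a name from the list of things; names that differ only in an ending like _2 or _b are one class to them, and where a whole thing is asked for, a point or a joint stands for the part that bears it (a point fixed in the world has none). Each returns a list of dicts, best first, with "score" (0 to 1); they miss things now and then, are a little off and sometimes report something else, mostly with a low value. They report only what shows in the picture. A call takes as long as a camera call. They do not tell look-alikes from the thing itself.
- imaging.spot_in(camera, label): "point" ([x, y, z] in m, in world coordinates, good to about 4 mm: the middle of the surface that is visible of it).
The state is a dict: "time": time; "qpos": joint angles; "qd": joint speeds; "tau": joint torques, N m; "tcp_pos": TCP position; "tcp_rot": TCP orientation; "contact_force": force on the tool from outside, world axes, zero at the start; "ft_torque": the same for the moment, N m; "finger_gap": finger opening in m; "finger_force": force on a finger pad.
Only numpy, scipy, OpenCV 4.12 (cv2) and the standard library are available. Lean on these libraries where they do the work, as an engineer would, in place of code of your own. Each camera call takes 0.05 s, during which the arm holds its last target. There are 200 camera calls.

## Working session

There is one attempt and no reset: what is moved stays moved. The work goes in short steps, Python scripts to look and compute and a tool call to move; the robot and the scene stay as the last step left them, time stands still between calls to the robot, and variables do not carry over. Pictures are saved under pics/ and viewed, at most 10 in all, crops included, and the job is handed in when it is done.

Besides the shell and the picture viewer there is one more tool, called after "Call:" by a JSON object that holds its "name" and its "arguments". carry_out: Moves the arm, as the interface text tells. Its arguments: {"type":"object","properties":{"fingers":{"type":"array"},"dp":{"type":"array"},"turn":{"type":"array"}},"required":["fingers","dp","turn"]}

```bash
mkdir -p pics
python3 - <<'E'
from cell import bot, imaging
import cv2,numpy as np
o=bot.get_obs();print({k:np.round(v,3).tolist() for k,v in o.items()})
ims=[]
for c in("side","top"):
    im=imaging.capture(c);cv2.imwrite(f"pics/{c}0.png",im[:,:,::-1])
    print(c,imaging.camera_model(c))
    for l in("key_grip","cam_slot","cam","spare_cam"):
        print(c,l,[(np.round(d["point"],3).tolist(),round(d["score"],2)) for d in imaging.spot_in(c,l)])
E
```

```text
{'time': 0.0, 'qpos': [0.975, 0.246, 1.559, -0.0, 1.339, -0.174], 'qd': [0.0, -0.001, -0.0, -0.001, 0.001, -0.0], 'tau': [-0.001, -41.586, -31.459, 0.068, 0.033, -0.0], 'tcp_pos': [0.266, 0.593, 0.204], 'tcp_rot': [-0.658, -3.071, 0.003], 'contact_force': [-0.059, -0.059, 0.073], 'ft_torque': [-0.002, 0.037, 0.001], 'finger_force': 0.0, 'finger_gap': 0.094}
side {'fovy': 48.479287713370226, 'cx': 281.44988858315435, 'cy': 204.50763307508907, 'view': array([[ 0.99441875, -0.10374111, -0.01921301, -0.48344227],
       [ 0.07117678,  0.52522304,  0.84798268, -0.05980515],
       [-0.07787955, -0.84461739,  0.5296756 , -0.97948531],
       [ 0.        ,  0.        ,  0.        ,  1.        ]])}
side key_grip [([0.526, -0.017, 0.058], 0.84), ([0.422, -0.039, 0.042], 0.84), ([0.648, -0.006, 0.045], 0.59)]
side cam_slot [([0.515, 0.165, 0.029], 0.81)]
side cam [([0.512, 0.162, 0.03], 0.98)]
side spare_cam [([0.294, -0.308, 0.038], 0.82), ([0.529, -0.266, 0.034], 0.76)]
top {'fovy': 54.82540240033015, 'cx': 277.34505838649864, 'cy': 206.27418893102285, 'view': array([[ 0.0106445 , -0.99959666, -0.02632878, -0.03978458],
       [ 0.99717857,  0.00865474,  0.07456541, -0.49279466],
       [-0.07430747, -0.02704821,  0.99686849, -0.81644754],
       [ 0.        ,  0.        ,  0.        ,  1.        ]])}
top key_grip [([0.526, -0.01, 0.074], 0.8), ([0.423, -0.025, 0.071], 0.71)]
top cam_slot [([0.516, 0.179, 0.036], 0.66)]
top cam [([0.514, 0.178, 0.037], 0.92)]
top spare_cam [([0.527, -0.253, 0.032], 0.77), ([0.296, -0.304, 0.034], 0.57)]
```

```bash
ls; cat *.md *.txt 2>/dev/null | head -50
```

```text
pics
```

View pics/top0.png

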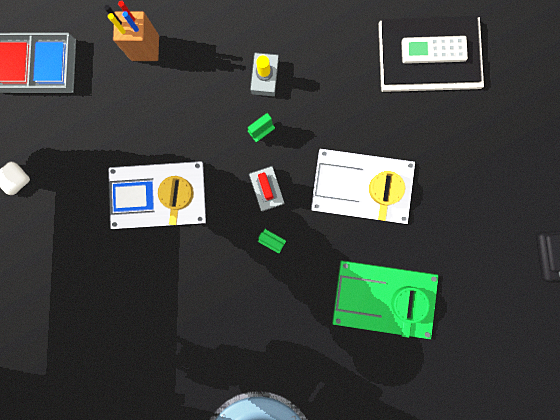

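View pics/side0.png

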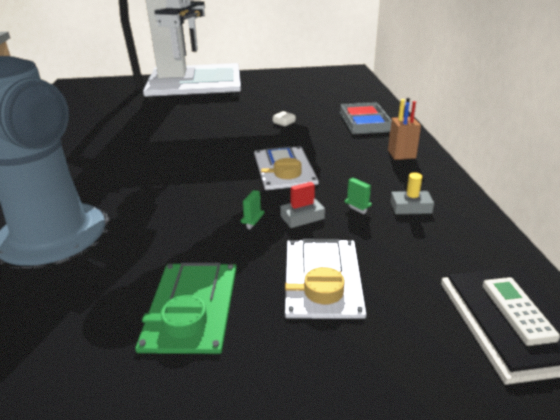

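The red key is at top (265,186). The green look-alike blocks are at (261,126) and (271,240). The jig with the blue and white blank has its cam at (176,193). The empty jig's cam is at (386,187) and the green jig's at (410,305). The red key and the cam at (176,193) fit the description, so I'll confirm them in a crop and measure.

```bash
cat > h.py <<'E'
import numpy as np,cv2
from cell import bot,imaging
def ray(c,px,z):
    m=imaging.camera_model(c);f=210/np.tan(np.radians(m["fovy"]/2));V=m["view"]
    d=V[:3,:3].T@np.array([(px[0]-m["cx"])/f,-(px[1]-m["cy"])/f,-1]);o=-V[:3,:3].T@V[:3,3]
    return o+d*(z-o[2])/d[2]
def proj(c,P):
    m=imaging.camera_model(c);f=210/np.tan(np.radians(m["fovy"]/2));p=m["view"]@np.append(P,1)
    return m["cx"]+f*p[0]/-p[2],m["cy"]-f*p[1]/-p[2]
def red(im):
    h=cv2.cvtColor(im,cv2.COLOR_RGB2HSV);return (((h[...,0]<8)|(h[...,0]>172))&(h[...,1]>150)&(h[...,2]>90)).astype(np.uint8)
def blob(mask,roi,c,z):
    m=np.zeros_like(mask);x0,y0,x1,y1=roi;m[y0:y1,x0:x1]=mask[y0:y1,x0:x1]
    n,l,s,_=cv2.connectedComponentsWithStats(m);k=1+np.argmax(s[1:,4])
    pts=np.argwhere(l==k)[:,::-1];W=np.array([ray(c,p,z)[:2] for p in pts])
    r=cv2.minAreaRect((W*1000).astype(np.float32));u=np.linalg.eigh(np.cov(W.T))[1][:,1];u=u*np.sign(u[0])
    return dict(n=len(pts),pix=pts.mean(0).round(1),mean=W.mean(0).round(4),rect=np.round(r[0],1),size=np.round(r[1],1),yaw=round(float(np.degrees(np.arctan2(u[1],u[0]))),1))
E
python3 - <<'E'
from h import *
t=cv2.imread("pics/top0.png")[:,:,::-1].copy();s=cv2.imread("pics/side0.png")[:,:,::-1].copy()
print("key top",blob(red(t),(240,160,290,215),"top",.08))
print("key side",blob(red(s),(285,175,320,215),"side",.056))
dark=(t.max(2)<70).astype(np.uint8)
print("slot",blob(dark,(165,176,187,208),"top",.036))
print("spare",blob(dark,(376,170,398,205),"top",.036))
h=cv2.cvtColor(t,cv2.COLOR_RGB2HSV);br=((h[...,0]>12)&(h[...,0]<35)&(h[...,1]>120)&(h[...,2]>70)).astype(np.uint8)
print("disc",blob(br,(150,170,200,208),"top",.036))
print("pred side slot",proj("side",[.516,.177,.036]))
cv2.imwrite("pics/crop.png",cv2.resize(t[150:240,100:300],None,fx=4,fy=4,interpolation=cv2.INTER_CUBIC)[:,:,::-1])
E
```

```text
key top {'n': 222, 'pix': array([265.2, 186.1]), 'mean': array([ 0.527, -0.013]), 'rect': array([527.3, -12.6]), 'size': array([52.5, 15.7]), 'yaw': 19.4}
key side {'n': 456, 'pix': array([302.2, 195.4]), 'mean': array([ 0.5301, -0.0114]), 'rect': array([531.5, -10.6]), 'size': array([93.9, 50. ]), 'yaw': 69.5}
slot {'n': 76, 'pix': array([175. , 192.7]), 'mean': array([0.5176, 0.1731]), 'rect': array([518., 173.]), 'size': array([ 6. , 51.8]), 'yaw': -5.5}
spare {'n': 95, 'pix': array([386.6, 188.1]), 'mean': array([ 0.5303, -0.2546]), 'rect': array([ 530.5, -254.6]), 'size': array([ 7.7, 49.5]), 'yaw': -8.1}
disc {'n': 834, 'pix': array([175. , 192.1]), 'mean': array([0.5189, 0.1731]), 'rect': array([520.2, 173.1]), 'size': array([63.4, 70. ]), 'yaw': 79.5}
pred side slot (np.float64(285.7582940204365), np.float64(163.7861030707336))
```

View pics/crop.png

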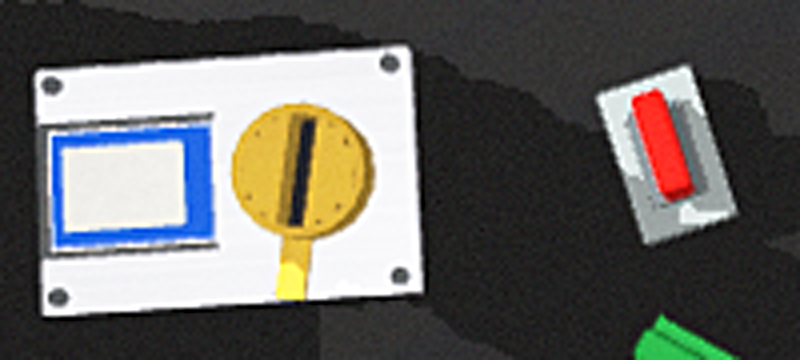

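The crop confirms both: the red handle on the grey stand, and the brass cam on the jig with the blue and white blank, slot centre near (175,192). I'll grip at tool yaw about 199°, which leaves joint 6 enough range for the turn.

```bash
cat >> h.py <<'E'
from scipy.spatial.transform import Rotation as Ro
def go(P,yaw):
    o=bot.get_obs();R=Ro.from_rotvec(o["tcp_rot"]);y=np.radians(yaw)
    T=Ro.from_matrix(np.array([[np.cos(y),np.sin(y),0],[np.sin(y),-np.cos(y),0],[0,0,-1.]]))
    print("t",round(float(o["time"]),2),"tcp",np.round(o["tcp_pos"],4),"q6",round(float(o["qpos"][5]),2),"gap",round(float(o["finger_gap"]),4),"F",np.round(o["contact_force"],1))
    print("dp",np.round(R.inv().apply(np.array(P)-o["tcp_pos"]),4),"turn",np.round((R.inv()*T).as_rotvec()/np.pi,4))
E
python3 -c "
from h import *
go([.528,-.0125,.15],199.4)"
```

```text
t 0.5 tcp [0.2661 0.593  0.2054] q6 -0.17 gap 0.0939 F [ 0.4  1.6 -0.2]
dp [-0.4868 -0.4452  0.0555] turn [-0.     -0.     -0.2421]
```

Call:
{"name": "carry_out", "arguments": {"fingers": [0.6,0.6,0.6,0.6,0.6,0.6,0.6,0.6], "dp": [[-0.487,-0.445,0.055],[-0.487,-0.445,0.055],[-0.487,-0.445,0.055],[-0.487,-0.445,0.055],[-0.487,-0.445,0.055],[-0.487,-0.445,0.055],[-0.487,-0.445,0.055],[-0.487,-0.445,0.055]], "turn": [[0,0,-0.242],[0,0,-0.242],[0,0,-0.242],[0,0,-0.242],[0,0,-0.242],[0,0,-0.242],[0,0,-0.242],[0,0,-0.242]]}}

```text
time: 1.17
tcp_pos: [0.3939, 0.2982, 0.1791]
tcp_rot: [-0.533, 3.095, 0.0]
contact_force: [1.0, -0.2, 0.1]
finger_gap: 0.0567
finger_force: 0.0
```

```bash
python3 -c "
from h import *
go([.528,-.0125,.13],199.4)"
```

```text
t 1.17 tcp [0.3939 0.2982 0.1791] q6 -1.49 gap 0.0567 F [ 1.  -0.2  0.1]
dp [-0.0225 -0.3377  0.0491] turn [0.     0.0003 0.0008]
```

Call:
{"name": "carry_out", "arguments": {"fingers": [0.6,0.6,0.6,0.6,0.6,0.6,0.6,0.6], "dp": [[-0.022,-0.325,0.049],[-0.022,-0.325,0.049],[-0.022,-0.325,0.049],[-0.022,-0.325,0.049],[-0.022,-0.325,0.049],[-0.022,-0.325,0.049],[-0.022,-0.325,0.049],[-0.022,-0.325,0.049]], "turn": [[0,0,0],[0,0,0],[0,0,0],[0,0,0],[0,0,0],[0,0,0],[0,0,0],[0,0,0]]}}

```text
time: 1.83
tcp_pos: [0.5228, -0.0019, 0.1299]
tcp_rot: [-0.528, 3.096, -0.001]
contact_force: [-0.1, 0.9, -0.1]
finger_gap: 0.0565
finger_force: 0.0
```

```bash
python3 -c "
from h import *
imaging.capture('side');imaging.capture('side');imaging.capture('side')
go([.528,-.0125,.04],199.4)"
```

```text
t 1.98 tcp [ 0.5226 -0.0016  0.1296] q6 -2.13 gap 0.0563 F [-1.3  0.6  0.6]
dp [-0.0015 -0.0121  0.0896] turn [ 0.0001 -0.0001 -0.0014]
```

Shift sideways first, then down, and close.

Call:
{"name": "carry_out", "arguments": {"fingers": [0.6,0.6,0.6,0.6,0.6,0.6,0.6,0.6], "dp": [[-0.0015,-0.012,0.02],[-0.0015,-0.012,0.04],[-0.0015,-0.012,0.06],[-0.0015,-0.012,0.075],[-0.0015,-0.012,0.085],[-0.0015,-0.012,0.09],[-0.0015,-0.012,0.09],[-0.0015,-0.012,0.09]], "turn": [[0,0,0],[0,0,0],[0,0,0],[0,0,0],[0,0,0],[0,0,0],[0,0,0],[0,0,0]]}}

```text
time: 2.65
tcp_pos: [0.528, -0.0099, 0.0406]
tcp_rot: [-0.53, 3.096, -0.001]
contact_force: [0.4, 0.1, 0.2]
finger_gap: 0.0565
finger_force: 0.0
```

Call:
{"name": "carry_out", "arguments": {"fingers": [0,0,0,0,0,0,0,0], "dp": [[0,0,0],[0,0,0],[0,0,0],[0,0,0],[0,0,0],[0,0,0],[0,0,0],[0,0,0]], "turn": [[0,0,0],[0,0,0],[0,0,0],[0,0,0],[0,0,0],[0,0,0],[0,0,0],[0,0,0]]}}

```text
time: 3.32
tcp_pos: [0.5276, -0.0104, 0.04]
tcp_rot: [-0.529, 3.097, -0.0]
contact_force: [-0.1, -0.6, 0.6]
finger_gap: 0.016
finger_force: 30.0
```

```bash
python3 -c "
from h import *
cv2.imwrite('pics/s1.png',cv2.resize(imaging.capture('side')[120:270,200:400],None,fx=3,fy=3)[:,:,::-1])
go([.528,-.0125,.11],199.4)"
```

```text
t 3.37 tcp [ 0.5276 -0.0104  0.04  ] q6 -2.14 gap 0.0157 F [ 0.4 -0.6  0.8]
dp [ 0.0004 -0.0021 -0.07  ] turn [-0.0001  0.     -0.    ]
```

View pics/s1.png

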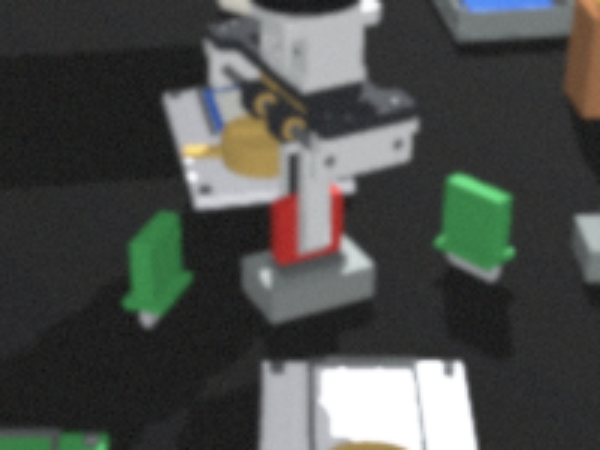

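Gripped: the gap is 16 mm, and the side view shows the handle between the pads at (302,195) full-frame. Lift clear of the stand, then carry to the cam.

Call:
{"name": "carry_out", "arguments": {"fingers": [0,0,0,0,0,0,0,0], "dp": [[0,0,-0.01],[0,0,-0.02],[0,0,-0.035],[0,0,-0.05],[0,0,-0.065],[0,0,-0.08],[0,0,-0.08],[0,0,-0.08]], "turn": [[0,0,0],[0,0,0],[0,0,0],[0,0,0],[0,0,0],[0,0,0],[0,0,0],[0,0,0]]}}

```text
time: 4.03
tcp_pos: [0.5283, -0.0104, 0.1212]
tcp_rot: [-0.529, 3.094, -0.002]
contact_force: [0.4, -0.6, -1.9]
finger_gap: 0.0158
finger_force: 30.0
```

```bash
python3 -c "
from h import *
go([.519,.174,.11],174)"
```

```text
t 4.03 tcp [ 0.5283 -0.0104  0.1212] q6 -2.14 gap 0.0158 F [ 0.4 -0.6 -1.9]
dp [-0.0525  0.1771  0.0111] turn [-0.0003  0.0008  0.1411]
```

Call:
{"name": "carry_out", "arguments": {"fingers": [0,0,0,0,0,0,0,0], "dp": [[-0.008,0.027,0],[-0.016,0.055,0],[-0.026,0.088,0],[-0.036,0.12,0.005],[-0.044,0.15,0.01],[-0.0525,0.177,0.011],[-0.0525,0.177,0.011],[-0.0525,0.177,0.011]], "turn": [[0,0,0.025],[0,0,0.05],[0,0,0.075],[0,0,0.1],[0,0,0.125],[0,0,0.141],[0,0,0.141],[0,0,0.141]]}}

```text
time: 4.7
tcp_pos: [0.5172, 0.175, 0.1076]
tcp_rot: [-0.159, -3.135, 0.001]
contact_force: [0.6, -0.6, -0.9]
finger_gap: 0.0161
finger_force: 30.0
```

Run:
```python
from h import *
s=imaging.capture('side');t=imaging.capture('top')
a=cv2.resize(s[90:210,210:370],None,fx=4,fy=4,interpolation=cv2.INTER_CUBIC)
cv2.imwrite('pics/s2.png',a[:,:,::-1]);cv2.imwrite('pics/t2.png',t[:,:,::-1])
go([.519,.174,.075],174)
o=bot.get_obs();p=o['tcp_pos'];R=Ro.from_rotvec(o['tcp_rot']).as_matrix()
for n,dx in(("-25",-.025),("+25",.025)):
  for z in(-.04,.008):  # handle top / bottom in tool z
    q=proj('side',p+R@[dx,0.008,z]);q2=proj('side',p+R@[dx,-0.008,z])
    print(n,z,[np.round([(u[0]-210)*4,(u[1]-90)*4]) for u in(q,q2)])
print("disc c",(np.array(proj('side',[.519,.174,.036]))-[210,90])*4)
for a in(-6,):
  d=.029*np.array([np.cos(np.radians(a)),np.sin(np.radians(a)),0]);
  for k in(-1,1):print("slot end",(np.array(proj('side',np.array([.519,.174,.036])+k*d))-[210,90])*4)
h=cv2.cvtColor(s,cv2.COLOR_RGB2HSV);br=((h[...,0]>12)&(h[...,0]<35)&(h[...,1]>110)&(h[...,2]>60)).astype(np.uint8)
n,l,st,c=cv2.connectedComponentsWithStats(br[140:200,250:320]);print(st[1:])
```

```text
t 4.8 tcp [0.5179 0.1735 0.1082] q6 -1.35 gap 0.0158 F [ 0.3 -0.1 -1.2]
dp [-0.0011  0.0007  0.0332] turn [-0.0002 -0.0004  0.0002]
-25 -0.04 [array([347., 120.]), array([348., 130.])]
-25 0.008 [array([347., 195.]), array([348., 206.])]
+25 -0.04 [array([262., 121.]), array([261., 132.])]
+25 0.008 [array([264., 197.]), array([263., 208.])]
disc c [308.42255194 297.0320025 ]
slot end [261.3014406 297.8246699]
slot end [355.56946631 296.23890105]
[[ 12  19  38  19 459]]
```

View pics/s2.png

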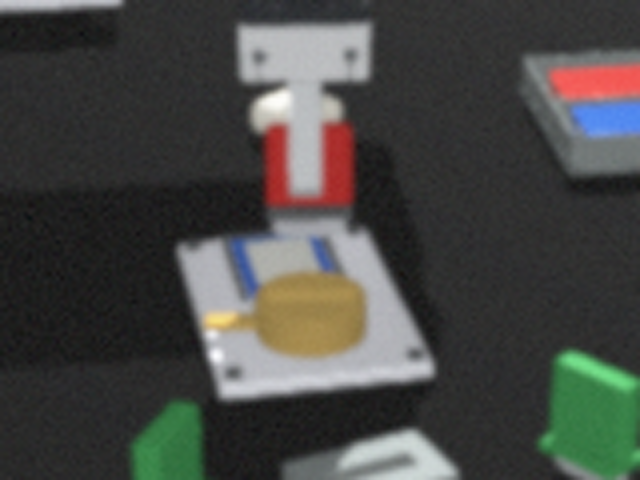

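The handle spans x 266–354 in the crop against 262–348 predicted, so the key sits about 3 mm towards +x in the hand. The cam is centred near (311,298). Both are within the slot's room, so I'm lowering slowly.

Call:
{"name": "carry_out", "arguments": {"fingers": [0,0,0,0,0,0,0,0], "dp": [[0,0,0.01],[0,0,0.02],[0,0,0.03],[0,0,0.036],[0,0,0.04],[0,0,0.043],[0,0,0.046],[0,0,0.046]], "turn": [[0,0,0],[0,0,0],[0,0,0],[0,0,0],[0,0,0],[0,0,0],[0,0,0],[0,0,0]]}}

```text
time: 5.47
tcp_pos: [0.5181, 0.1741, 0.0624]
tcp_rot: [-0.164, -3.137, 0.0]
contact_force: [0.6, 0.3, -0.4]
finger_gap: 0.0159
finger_force: 30.0
```

Run:
```python
from h import *
s=imaging.capture('side')
cv2.imwrite('pics/s3.png',cv2.resize(s[90:210,210:370],None,fx=4,fy=4,interpolation=cv2.INTER_CUBIC)[:,:,::-1])
go([.518,.1735,.05],174)
```

```text
t 5.52 tcp [0.5183 0.1741 0.0628] q6 -1.35 gap 0.0158 F [ 0.2 -0.4 -0.8]
dp [ 0.0002 -0.0006  0.0128] turn [-0.     -0.0001  0.0001]
```

View pics/s3.png

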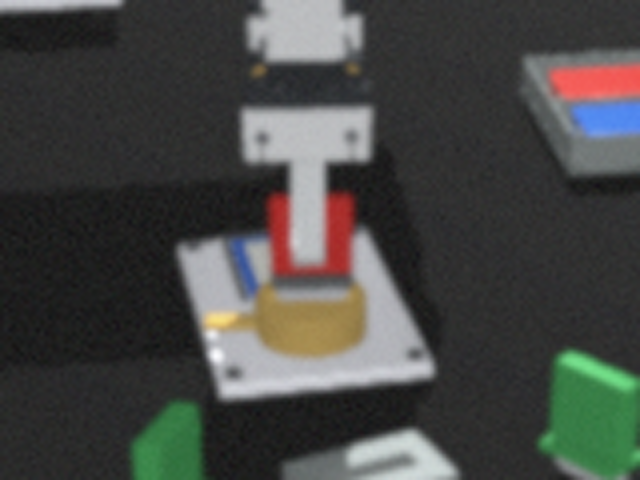

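The blade is over the slot and already about 3 mm in (tip near (310,295)), with no contact force. Continue down to home.

Call:
{"name": "carry_out", "arguments": {"fingers": [0,0,0,0,0,0,0,0], "dp": [[0,0,0.003],[0,0,0.005],[0,0,0.007],[0,0,0.009],[0,0,0.011],[0,0,0.012],[0,0,0.013],[0,0,0.013]], "turn": [[0,0,0],[0,0,0],[0,0,0],[0,0,0],[0,0,0],[0,0,0],[0,0,0],[0,0,0]]}}

```text
time: 6.18
tcp_pos: [0.5185, 0.1741, 0.05]
tcp_rot: [0.164, 3.137, -0.0]
contact_force: [0.7, -0.4, -0.6]
finger_gap: 0.016
finger_force: 30.0
```

Run:
```python
from h import *
go([.518,.1735,.05],174)
```

```text
t 6.18 tcp [0.5185 0.1741 0.05  ] q6 -1.35 gap 0.016 F [ 0.7 -0.4 -0.6]
dp [ 0.0004 -0.0007  0.    ] turn [0.     0.0001 0.0001]
```

Call:
{"name": "carry_out", "arguments": {"fingers": [0,0,0,0,0,0,0,0], "dp": [[0,0,0.0005],[0,0,0.001],[0,0,0.001],[0,0,0.0015],[0,0,0.0015],[0,0,0.002],[0,0,0.002],[0,0,0.002]], "turn": [[0,0,0],[0,0,0],[0,0,0],[0,0,0],[0,0,0],[0,0,0],[0,0,0],[0,0,0]]}}

```text
time: 6.85
tcp_pos: [0.5186, 0.1742, 0.0499]
tcp_rot: [-0.164, -3.137, 0.001]
contact_force: [-7.5, -2.0, 13.7]
finger_gap: 0.016
finger_force: 30.0
```

The collar is on the face (13.7 N up). I'll ease off slightly and turn the cam clockwise.

Call:
{"name": "carry_out", "arguments": {"fingers": [0,0,0,0,0,0,0,0], "dp": [[0,0,-0.0015],[0,0,-0.0015],[0,0,-0.0015],[0,0,-0.0015],[0,0.001,-0.0015],[0,0.001,-0.0015],[0,0.001,-0.0015],[0,0.001,-0.0015]], "turn": [[0,0,0],[0,0,0.03],[0,0,0.06],[0,0,0.09],[0,0,0.12],[0,0,0.15],[0,0,0.18],[0,0,0.2]]}}

```text
time: 7.52
tcp_pos: [0.5194, 0.1762, 0.0501]
tcp_rot: [1.131, 2.929, 0.005]
contact_force: [1.1, 4.5, 0.2]
finger_gap: 0.0162
finger_force: 30.0
```

Run:
```python
from h import *
go([.5195,.176,.05],84)
print(bot.get_obs()['ft_torque'])
```

```text
t 7.52 tcp [0.5194 0.1762 0.0501] q6 -0.72 gap 0.0162 F [1.1 4.5 0.2]
dp [-0.0002 -0.0001  0.0001] turn [ 0.0011 -0.0004  0.2987]
[ 0.79023288 -0.15870791  0.10408572]
```

Call:
{"name": "carry_out", "arguments": {"fingers": [0,0,0,0,0,0,0,0], "dp": [[0,0,0],[0,0,0],[0,0,0],[0,0,0],[0,0,0],[0,0,0],[0,0,0],[0,0,0]], "turn": [[0,0,0.035],[0,0,0.07],[0,0,0.105],[0,0,0.14],[0,0,0.175],[0,0,0.21],[0,0,0.24],[0,0,0.25]]}}

```text
time: 8.18
tcp_pos: [0.5199, 0.1761, 0.0501]
tcp_rot: [2.166, 2.274, 0.007]
contact_force: [0.8, 3.4, 0.2]
finger_gap: 0.0157
finger_force: 30.0
```

Run:
```python
from h import *
s=imaging.capture('side')
cv2.imwrite('pics/s4.png',cv2.resize(s[110:210,220:360],None,fx=5,fy=5,interpolation=cv2.INTER_CUBIC)[:,:,::-1])
go([.5195,.176,.05],84)
print(bot.get_obs()['ft_torque'])
```

```text
t 8.23 tcp [0.5198 0.176  0.0501] q6 0.07 gap 0.0159 F [ 3.1  2.9 -0.3]
dp [ 0.     -0.0003  0.0001] turn [ 0.0012 -0.0006  0.0491]
[ 0.45676249 -0.48963515  0.04851149]
```

View pics/s4.png

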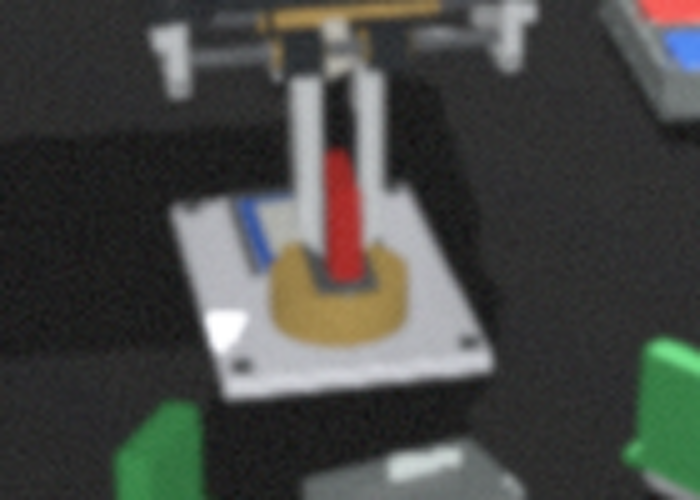

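The side view shows the cam and key turned together, the key upright in the cam at (340,265) and the tongue swung behind towards the blank. Continue to the stop.

Call:
{"name": "carry_out", "arguments": {"fingers": [0,0,0,0,0,0,0,0], "dp": [[0,0,0],[0,0,0],[0,0,0],[0,0,0],[0,0,0],[0,0,0],[0,0,0],[0,0,0]], "turn": [[0,0,0.008],[0,0,0.016],[0,0,0.024],[0,0,0.032],[0,0,0.04],[0,0,0.045],[0,0,0.045],[0,0,0.045]]}}

```text
time: 8.9
tcp_pos: [0.5197, 0.1754, 0.0501]
tcp_rot: [2.316, 2.12, 0.004]
contact_force: [4.3, 2.6, 0.4]
finger_gap: 0.0159
finger_force: 30.0
```

Run:
```python
from h import *
go([.5195,.176,.05],84)
print(bot.get_obs()['ft_torque'])
```

```text
t 8.9 tcp [0.5197 0.1754 0.0501] q6 0.21 gap 0.0159 F [4.3 2.6 0.4]
dp [ 0.0006 -0.0002  0.0001] turn [ 0.001  -0.0003  0.0053]
[ 0.60844681 -0.79206489  0.06323428]
```

Call:
{"name": "carry_out", "arguments": {"fingers": [0,0,0,0,0,0,0,0], "dp": [[0,0,0],[0,0,0],[0,0,0],[0,0,0],[0,0,0],[0,0,0],[0,0,0],[0,0,0]], "turn": [[0,0,0.006],[0,0,0.012],[0,0,0.018],[0,0,0.024],[0,0,0.03],[0,0,0.035],[0,0,0.04],[0,0,0.04]]}}

```text
time: 9.57
tcp_pos: [0.5197, 0.1753, 0.0501]
tcp_rot: [2.442, 1.973, 0.004]
contact_force: [5.3, 3.3, 0.1]
finger_gap: 0.0164
finger_force: 31.2
```

Run:
```python
from h import *
go([.5195,.176,.05],84)
print(bot.get_obs()['ft_torque'])
```

```text
t 9.57 tcp [0.5197 0.1753 0.0501] q6 0.33 gap 0.0164 F [5.3 3.3 0.1]
dp [ 0.0006 -0.0004  0.0001] turn [ 0.001  -0.0002 -0.0341]
[ 0.66920506 -0.83517416  0.70105548]
```

The reaction torque rose to 0.7 N m, so the cam is at its stop. Relax, open, then retreat upward.

Call:
{"name": "carry_out", "arguments": {"fingers": [0,0,0,0.35,0.35,0.35,0.35,0.35], "dp": [[0,0,0],[0,0,0.0005],[0,0,0.0005],[0,0,0.0005],[0,0,0.0005],[0,0,0.0005],[0,0,0.0005],[0,0,0.0005]], "turn": [[0,0,-0.01],[0,0,-0.018],[0,0,-0.018],[0,0,-0.018],[0,0,-0.018],[0,0,-0.018],[0,0,-0.018],[0,0,-0.018]]}}

```text
time: 10.23
tcp_pos: [0.5176, 0.1748, 0.0482]
tcp_rot: [-2.389, -2.039, 0.003]
contact_force: [0.2, -0.7, -0.0]
finger_gap: 0.0331
finger_force: 0.0
```

Call:
{"name": "carry_out", "arguments": {"fingers": [0.35,0.35,0.35,0.35,0.35,0.35,0.35,0.35], "dp": [[0,0,0],[0,0,-0.005],[0,0,-0.015],[0,0,-0.03],[0,0,-0.05],[0,0,-0.08],[0,0,-0.11],[0,0,-0.15]], "turn": [[0,0,0],[0,0,0],[0,0,0],[0,0,0],[0,0,0],[0,0,0],[0,0,0],[0,0,0]]}}

```text
time: 10.9
tcp_pos: [0.5169, 0.1749, 0.1993]
tcp_rot: [-2.388, -2.038, 0.004]
contact_force: [0.5, 0.4, -0.1]
finger_gap: 0.0329
finger_force: 0.0
```

Run:
```python
from h import *
go([.45,.40,.22],100)
```

```text
t 10.9 tcp [0.5169 0.1749 0.1993] q6 0.28 gap 0.0329 F [ 0.5  0.4 -0.1]
dp [ 0.2118 -0.1015 -0.0206] turn [-1.100e-03  1.000e-04 -1.058e-01]
```

Move away to clear the view.

Call:
{"name": "carry_out", "arguments": {"fingers": [0.35,0.35,0.35,0.35,0.35,0.35,0.35,0.35], "dp": [[0.03,-0.015,-0.02],[0.06,-0.03,-0.02],[0.09,-0.045,-0.02],[0.12,-0.06,-0.02],[0.15,-0.075,-0.02],[0.18,-0.09,-0.02],[0.21,-0.1,-0.02],[0.21,-0.1,-0.02]], "turn": [[0,0,0],[0,0,0],[0,0,0],[0,0,0],[0,0,0],[0,0,0],[0,0,0],[0,0,0]]}}

```text
time: 11.57
tcp_pos: [0.4511, 0.4024, 0.2201]
tcp_rot: [-2.384, -2.044, -0.003]
contact_force: [-0.4, -0.3, -0.1]
finger_gap: 0.0329
finger_force: 0.0
```

Run:
```python
from h import *
s=imaging.capture('side');t=imaging.capture('top')
a=cv2.resize(t[150:240,95:215],(540,405),interpolation=cv2.INTER_CUBIC);b=cv2.resize(s[110:210,240:310],(252,405)[:2],interpolation=cv2.INTER_CUBIC)
cv2.imwrite('pics/f.png',np.hstack([a,b])[:,:,::-1])
print(blob(red(t),(150,165,200,215),"top",.09))
```

```text
{'n': 286, 'pix': array([171. , 190.2]), 'mean': array([0.5168, 0.1655]), 'rect': array([516.8, 165.6]), 'size': array([59.8, 18.4]), 'yaw': 80.7}
```

View pics/f.png

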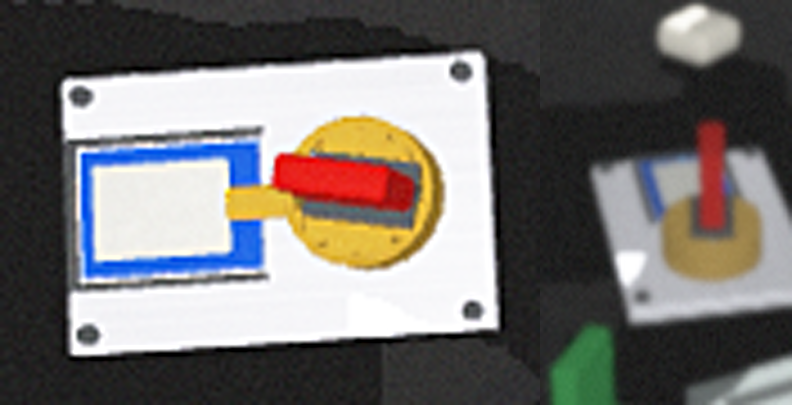

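The tongue at (255,200) covers the blank's edge and lines up with the jig. The key stands upright with its collar centred on the cam at (362,190). Handing in.

```bash
python3 -c "
from cell import workorder
print(workorder.hand_in())"
```

```text
the job is handed in; nothing more can be done
None
```

I handed the job in: the red key stands upright in the loaded jig's cam, which is turned clockwise to its stop with its tongue over the blue and white blank's edge; the empty jig's cam was never approached, and no verdict came back.

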